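Unlock and lift off the hot steriliser lid with the lid lifter

TASK

The steriliser's lid is hot, so keep the gripper off it: take the lid lifter from its stand, hook the lid's loop at its middle, and draw the lid gently along its rails until you feel it meet the red stop, which frees it from the rail lips (do not force it). Lift it off level, set it down softly and flat on the middle of the wooden trivet, unhook the lifter and put it back upright in its stand, fully seated. Leave the vial, jar and bowl where they are.

Things in the scene. Friction and masses are not known exactly. Their poses are not given: they have to be found in the camera images.
- steriliser: Small bench steriliser, fixed steel box 230 (x) x 150 (y) x 80 mm high, its flat top holding the lid over an open basin. Origin: centre of its underside; its -x side (black control panel) faces roughly to the robot. Lips on its rails keep the lid from rising until the lid has been drawn along -x to within 3 mm of the red stop; then both ears are clear of the lips.
- steriliser_top (a point): Centre of the steriliser's top face, axes as its body. Here a frame (not measured) is clamped rigidly, anywhere +-30 mm along x: blue rails along x at y = +-70 mm (3 mm side play to the lid), a red stop bar 18 mm high across its -x end, 9 to 73 mm from the lid's near edge at the start, and a lip 72 mm long on each rail, 2.5 mm above the lid's ear.
- lid: Hot flat lid, bare aluminium plate 130 (x) x 110 (y) x 6 mm, with an ear 16 mm long sticking out 10 mm at the middle of each y side; 0.3 to 0.5 kg, its centre of mass on its centre line. Origin: centre of its underside; x as the steriliser's x, z up. It lies on the steriliser's top, its ears under the rail lips.
- lid_loop (a point): Centre of the straight top bar of the lid's dark steel loop handle, 42 mm above the lid's underside. The bar runs along the lid's y, 8 mm thick, over the lid's middle; 32 mm of free height between the lid's top and the bar, 60 mm free between the two posts. Frame axes as the lid's.
- lifter: Lid lifter, 129 mm tall, 0.16 kg, standing upright in its stand at the start. From the bottom: a steel hook, a shank, a flat shoulder plate 56 (x) x 50 (y) x 5 mm with its underside 64 mm up, a blue handle. Origin: underside of the hook's foot, below the handle's centre. z up along the handle; x is the way the hook's upturned tip points (red marks on the shoulder and handle top are on this side).
- lifter_grip (a point): Centre of the lifter's blue handle block (20 mm along x, 34 mm along y, 60 mm tall, on top of the shoulder plate), 99 mm above the hook's underside. Axes as the lifter's.
- lifter_hook (a point): Middle of the floor of the lifter's hook, straight below the handle's centre, 6 mm above the hook's underside. The foot is 6 mm thick and 16 mm wide (y); the trough is 14 mm wide along x, between the shank (from x = -7 to -15 mm) and the upturned tip (x = 7 to 12 mm), which rises 8 mm above the floor. Axes as the lifter's.
- stand: White lifter stand, fixed: top plate 80 (x) x 70 (y) mm at 82 mm height on four thin posts over a base plate 6 mm thick, with a hole 40 (x) x 26 (y) mm in the plate's middle. The lifter's hook hangs down through the hole and its shoulder plate rests on the plate, the lifter's origin then 18 mm above the stand's. Origin: centre of its underside. At the start the lifter's x is along the stand's x.
- trivet: Wooden slatted cooling trivet, fixed, 190 (x) x 180 (y) mm, flat top at 25 mm. Origin: centre of its underside.
- vial: Amber glass bottle, 40 mm across, 85 mm tall, bystander. Origin: centre of its underside.
- jar: White plastic jar with green cap, 48 mm across, 60 mm tall, bystander. Origin: centre of its underside.
- bowl: Small steel bowl, 84 mm across, 34 mm tall, bystander. Origin: centre of its underside.
Things that resemble listed ones, but are neither listed nor needed, are in the scene too. What is shaped like the lifter but purple is not meant. Leave any purple look-alike of the stand alone.

How it is judged (in metres and radians):
On the way, in this order (a step that is already met when the one before it is completed fails the run):
1. the lid hangs level from the lifter, clear of the steriliser by 25 mm or more (z of lid in the frame of steriliser above 0.105 m and angle between lid's own z axis and vertical below 0.15 rad and contact force between lifter and lid above 1.5 N), for 0.2 s.
2. the lid lies flat on the trivet, within 30 mm of its middle, and the lifter has let go of it (horizontal distance between lid and trivet below 0.03 m and z of lid in the frame of trivet between 0.02 and 0.03 m and angle between lid's own z axis and vertical below 0.05 rad and contact force between lid and trivet above 1.5 N and contact force between lifter and lid below 0.2 N), for 0.2 s.
At the end, for the whole second after the job is handed in: Lid flat (0.05 rad) and still on the trivet, centre within 30 mm of the trivet's, free of the lifter; lifter back in its stand, upright (0.06 rad), shoulder resting on the plate (origin 14 to 22 mm above the stand's, within 15 mm of its axis), still and released (horizontal distance between lid and trivet below 0.03 m and z of lid in the frame of trivet between 0.02 and 0.03 m and angle between lid's own z axis and vertical below 0.05 rad and linear speed of each of lid, lifter below 0.01 m/s and contact force between lifter and lid below 0.2 N and horizontal distance between lifter and stand below 0.015 m and z of lifter in the frame of stand between 0.014 and 0.022 m and angle between lifter's own z axis and vertical below 0.06 rad and contact force between the fingers and lifter below 0.1 N); the robot touches nothing.
It fails at once if the lid tips more than 0.2 rad (11 degrees) (angle between lid's own z axis and vertical above 0.2 rad).
It fails at once if the lid is forced against the steriliser, rails or stop, or pulled or pressed by the lifter, with over 20 N (contact force between lid and steriliser above 20 N or contact force between lifter and lid above 20 N).
It fails at once if the lid is dropped or pressed on the trivet (over 22 N) (contact force between lid and trivet above 22 N).
It fails at once if the gripper or arm touches the hot lid (contact force between any of the fingers, the arm and lid above 0.3 N).
It fails at once if the vial, jar or bowl is moved more than 20 mm (distance of any of vial, jar, bowl from where it was at the start of the episode above 0.02 m).
It also fails if it takes over 72 s, if anything falls off the work surface, if the arm or the gripper's body presses on something with over 40 N, if the wrist force passes 120 N, or if a joint passes its speed limit or range.

ROBOT

A 6-joint arm with a two-finger parallel gripper is mounted at the origin on the work surface. World frame = base frame: x ahead of the robot, y to its left, z up, the work surface at z = 0. Lengths are in mm, angles in degrees, forces in N, time in s.
With the tool pointing down it reaches from about 275 to 725 mm from the base axis. Payload 15.9 kg.
Tool frame: the origin (TCP) lies at the very end of the fingers, on their centre line; the grasp point (between the pads) lies 19 mm behind it; z points along the fingers, y is the line along which they close (so a half turn about z gives the same grasp; the last joint's range is limited). The gripper opens to 85 mm and grips with 20 to 120 N. Pads are 22 mm wide; open, the fingers measure 114 mm over their backs; the gripper's body (76 mm by 85 mm) begins 54 mm behind the grasp point. The pads swing forward as they close: fully open they stand 13 mm farther back than shut.
Start: joints at [77.292, 12.198, -1.971, 75.831, 0, 90], TCP at [109.988, 487.738, 231.306] pointing down, gripper open.
Joint ranges: [-170.91, 170.91], [-42.67, 98.43], [-65.05, 77.54], [-120.47, 116.71], [-90, 82.35], [-180, 180]. Speed limits (degrees/s): [108.29, 108.29, 136.94, 147.25, 180, 180].

INTERFACE

Orientations are given as [roll, pitch, yaw] about the fixed x, y, z axes, in that order (R = Rz(yaw) Ry(pitch) Rx(roll)).
In Python, from station import bot gives the robot as it stands.
- The arm moves only by the shell command python3 -m creep 'ROWS' [FORCE]. ROWS is JSON, a list of rows, each an object of numbers: "wx", "wy", "wz": the turn, a rotation vector about the tool's x, y, z in degrees; "x", "y", "z": the shift along the tool's x, y, z in mm; "gripper": the closure in counts, from 0 (fully open) to 255 (shut). In form: [{"wx": .., "wy": .., "wz": .., "x": .., "y": .., "z": .., "gripper": ..}, ...]. A call has 1 to 20 rows; each row is the pose to reach, as a shift and turn from the pose commanded when the call began, along the tool's axes at that moment; what a row does not reach only later rows make up. A row lasts 1/10 s, in which the tool goes at most 50 mm and 8.59 degrees, less where a joint would pass 70% of its speed; a pose out of reach is approached as far as the arm can. A call with a gripper value outside its range is refused whole. The fingers move at their own pace and stop on an object; FORCE is the grip in N (left out, the last holds). Time passes only in rows, so rows that repeat a pose let the fingers close. It gives the time, the measured TCP pose, the force, the opening and the grip force at its end, in the units of the state.
- bot.observe(): the state, without advancing time (a new reading comes with each control period).
- bot.get_image(name): name is "scene" or "top"; returns a dict with "pixels" (400x640x3 uint8, red, green, blue), "z_map" (400x640 float32, mm along the optical axis (not along the pixel's ray), 0 where there is no reading), "fx", "fy", "cx", "cy" (pixels), "dist" ([k1, k2, p1, p2, k3] as OpenCV has them; the pictures are not rectified), "rvec" (rotation vector, rad) and "tvec" (3), from world to camera coordinates, as OpenCV has them. Camera axes: x right, y down, z forward; pixel columns grow to the right and rows downward; lengths in mm; the calibration is good to about 2 mm. A picture is of the moment at which its call begins.
- bot.sign_off(): hands the job in; it is judged then, once.
The state is a dict: "clock": time; "joint_positions": joint angles; "dq": joint speeds; "effort": joint torques, N m; "tcp_pos": TCP position; "ee_rot": TCP orientation; "ft_force": force on the tool from outside, world axes, zero at the start; "ft_torque": the same for the moment, N m; "grip_width": opening from 0.0 (shut) to 1.0 (fully open); "gripper_force": force on a finger pad.
Only numpy, scipy, OpenCV 4.12 (cv2) and the standard library are available. Lean on these libraries where they do the work, as an engineer would, in place of code of your own. Each camera call takes 0.05 s, during which the arm holds its last target. There are 200 camera calls.

## Working session

There is one attempt and no reset: what is moved stays moved. The work goes in short steps, Python scripts to look and compute and a shell command to move; the robot and the scene stay as the last step left them, time stands still between calls to the robot, and variables do not carry over. Pictures are saved under pics/ and viewed, at most 10 in all, crops included, and the job is handed in when it is done.

```bash
ls; mkdir -p pics; cat > h.py <<'E'
import numpy as np, cv2
from station import bot
def grab(n):
    im=bot.get_image(n); np.savez(f'{n}.npz',**{k:np.asarray(v) for k,v in im.items()}); return im
def load(n): return dict(np.load(f'{n}.npz'))
def cloud(im):
    h,w=im['z_map'].shape
    K=np.array([[im['fx'],0,im['cx']],[0,im['fy'],im['cy']],[0,0,1.]])
    u,v=np.meshgrid(np.arange(w),np.arange(h))
    p=cv2.undistortPoints(np.stack([u,v],-1).reshape(-1,1,2).astype(float),K,np.asarray(im['dist'],float)).reshape(h,w,2)
    z=im['z_map'].astype(float)
    P=np.dstack([p*z[...,None],z]); R=cv2.Rodrigues(np.asarray(im['rvec'],float))[0]
    W=(P-np.asarray(im['tvec']).reshape(3))@R
    W[z==0]=np.nan
    return W
def save(n,px): cv2.imwrite(f'pics/{n}.png',px[...,::-1])
E
python3 - <<'E'
from h import *
for n in('scene','top'):
    im=grab(n); save(n+'0',im['pixels'])
print(bot.observe())
E
```

```text
pics
{'clock': 0.1, 'joint_positions': array([ 7.72933299e+01,  1.22211932e+01, -2.00231895e+00,  7.58311649e+01,
        1.53697568e-03,  8.99993683e+01]), 'dq': array([ 0.01438405, -0.08669125,  0.08694549,  0.04359765, -0.0003199 ,
        0.05153404]), 'effort': array([ 1.00379566e-03, -6.87247682e+01,  4.87804163e+01,  1.23333218e-02,
       -6.61243962e-05, -3.14333545e-05]), 'tcp_pos': array([109.90832619, 487.47560139, 230.88865181]), 'ee_rot': array([-1.79945323e+02, -1.53757780e-03,  1.67293960e+02]), 'ft_force': array([-0.43569176, -0.09556598,  0.2424547 ]), 'ft_torque': array([ 0.02992488, -0.01895969,  0.02249601]), 'gripper_force': 0.0, 'grip_width': 0.9999154144034365}
```

View pics/scene0.png

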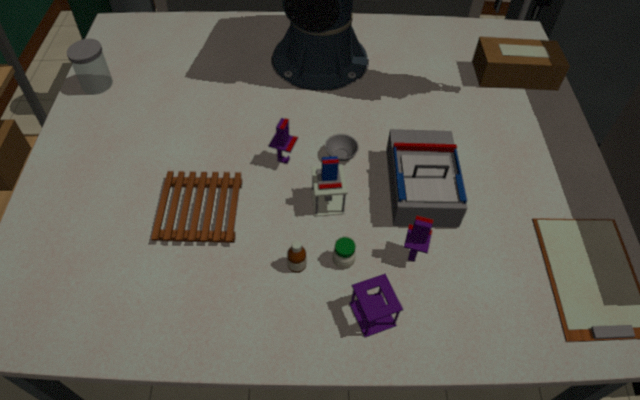

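View pics/top0.png

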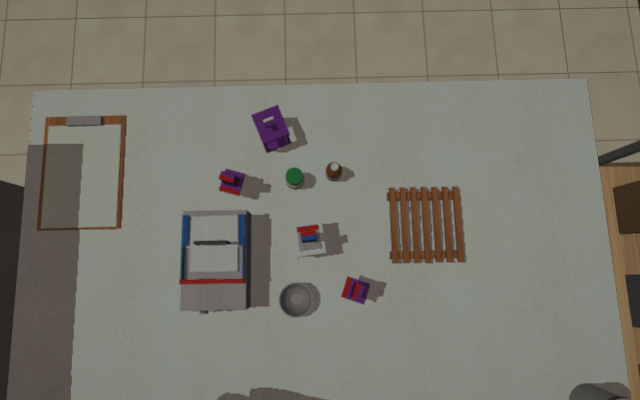

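The scene view shows three lifter shapes: blue in the white stand at (330,172), purple at (284,145) and purple at (419,235). There is also a purple stand at (377,305). The blue one in the white stand, at (310,238) in the top view, fits the description. The steriliser is at (215,260) in the top view, the trivet at (426,225), the jar at (295,178), the vial at (334,170) and the bowl at (296,299).

```bash
python3 - <<'E'
from h import *
t=load('top'); s=load('scene'); W=cloud(t); S=cloud(s)
np.set_printoptions(precision=1,suppress=True)
for n,(u,v) in dict(stand=(310,238),ster=(215,260),triv=(404,225),jar=(295,178),vial=(334,167),bowl=(296,299),table=(400,330),p1=(232,180),p2=(356,290),loop=(211,242),stop=(212,281),lid=(212,262)).items(): print(n,W[v,u])
for n,(u,v) in dict(loop=(432,168),handle=(330,160)).items(): print('S',n,S[v,u])
a=cv2.resize(t['pixels'][200:320,170:270],None,fx=5,fy=5,interpolation=cv2.INTER_CUBIC)
b=cv2.resize(t['pixels'][210:270,285:345],None,fx=5,fy=5,interpolation=cv2.INTER_CUBIC)
c=cv2.resize(s['pixels'][140:220,295:355],None,fx=5,fy=5,interpolation=cv2.INTER_CUBIC)[:300]
cc=np.zeros((600,800,3),np.uint8); cc[:600,:500]=a; cc[:300,500:800]=b; cc[300:,500:800]=c; save('crop1',cc)
E
```

```text
stand [523.1  15.5 147.2]
ster [483.  236.6  84.1]
triv [ 557.7 -218.9   24. ]
jar [676.9  48.8  60.2]
vial [695.5 -46.   86.5]
bowl [384.1  54.8   3.5]
table [ 302.  -198.7   -2. ]
p1 [661.4 189.8 127.5]
p2 [408.1 -82.1 127. ]
loop [521.9 236.3 125.5]
stop [435.8 239.4  99.1]
lid [478.5 242.7  87.6]
S loop [524.6 241.1 121. ]
S handle [532.4  20.4 149.7]
```

View pics/crop1.png

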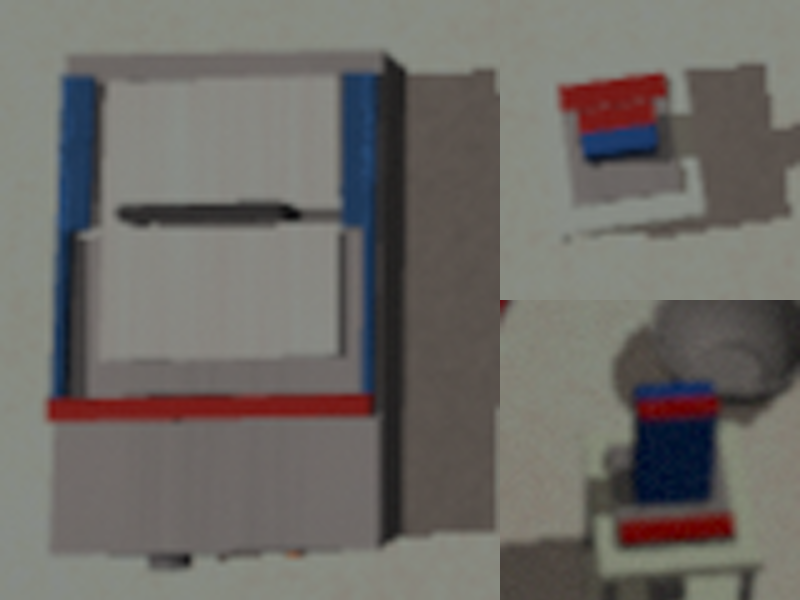

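The crop confirms the blue handle in the white stand. Red marks are on the shoulder and handle top on the +x side, turned a few degrees. The steriliser's stop bar is at crop row 405, the lid's near edge at row 360, and the loop bar at row 213.

```bash
cat > m.py <<'E'
from h import *
np.set_printoptions(precision=1,suppress=True)
def rect(P): 
    (c,sz,a)=cv2.minAreaRect(P[:,:2].astype(np.float32)); return np.array(c),np.array(sz),a
def rep(n,W,m):
    P=W[m]; P=P[np.isfinite(P).all(1)]
    if len(P)<5: print(n,len(P)); return
    c,sz,a=rect(P); C=np.cov(P[:,:2].T); w,v=np.linalg.eigh(C); d=v[:,1]; 
    print(n,len(P),'mean',P.mean(0),'rect',c,sz,round(a,1),'pca',round(np.degrees(np.arctan2(d[1],d[0]))%180,1),'z5/95',np.percentile(P[:,2],[5,50,95]))
def run():
  for cam in('top','scene'):
    t=load(cam);W=cloud(t);hsv=cv2.cvtColor(t['pixels'],cv2.COLOR_RGB2HSV).astype(int);H,S,V=[hsv[...,i] for i in range(3)]
    x,y,z=W[...,0],W[...,1],W[...,2]
    box=lambda x0,x1,y0,y1,z0,z1:(x>x0)&(x<x1)&(y>y0)&(y<y1)&(z>z0)&(z<z1)
    red=(S>140)&((H<8)|(H>172)); blue=(S>120)&(H>100)&(H<125)
    print('==',cam)
    rep('handletop',W,box(470,590,-40,70,138,155))
    rep('handletop red',W,box(470,590,-40,70,138,155)&red)
    rep('shoulder red',W,box(470,590,-40,70,78,95)&red)
    rep('standplate',W,box(450,600,-60,90,72,95))
    rep('bar',W,box(480,570,190,290,112,135))
    rep('stop',W,box(400,470,130,340,80,110)&red)
    rep('rails',W,box(400,620,130,340,80,110)&blue)
    rep('ster',W,box(320,640,130,340,70,135))
    rep('trivet',W,box(400,680,-360,-110,15,35)&(S>100))
    rep('vial',W,box(640,740,-80,0,20,95))
    rep('jar',W,box(620,730,5,90,20,75)); rep('bowl',W,box(320,450,0,110,15,45))
if __name__=='__main__': run()
E
python3 m.py
```

```text
== top
handletop 146 mean [528.1  20.8 146.6] rect [528.2  20.7] [19.9 33.7] 5.4 pca 96.1 z5/95 [143.4 146.7 149.5]
handletop red 57 mean [534.2  20.4 146.9] rect [534.1  19.8] [ 8.4 30.9] 5.5 pca 94.5 z5/95 [144.5 146.8 149.3]
shoulder red 103 mean [550.1  21.   87.7] rect [550.1  22.3] [46.7 16.7] 87.7 pca 95.6 z5/95 [85.  87.7 90.2]
standplate 858 mean [527.3  20.5  83.9] rect [528.3  20.7] [79.8 69.8] 6.7 pca 7.2 z5/95 [79.5 83.5 89. ]
bar 125 mean [521.3 240.9 124.9] rect [520.9 239.7] [73.9  7.1] 88.3 pca 89.5 z5/95 [121.3 125.3 128.2]
stop 249 mean [435.9 240.5  97.1] rect [435.8 240.8] [142.7   8.9] 88.5 pca 89.6 z5/95 [ 93.2  97.5 100.4]
rails 503 mean [531.  241.4  91.5] rect [514.7 240.4] [144.5 143. ] 89.3 pca 91.4 z5/95 [85.9 91.9 95.1]
ster 6524 mean [483.  240.5  85.1] rect [504.2 240.8] [149.5 270.6] 89.5 pca 179.4 z5/95 [77.6 84.1 97.1]
trivet 3161 mean [ 557.3 -272.9   23.7] rect [ 558.8 -272. ] [176.2 188.1] 89.6 pca 0.1 z5/95 [17.  24.1 27.3]
vial 238 mean [691.3 -44.3  59.4] rect [695.  -45.9] [37.4 40.6] 1.5 pca 71.5 z5/95 [27.6 58.6 85.8]
jar 323 mean [678.3  5
[... 765 characters left out ...]
 rect [436.  241.2] [142.6  15.7] 89.6 pca 89.3 z5/95 [ 85.3  96.3 100.7]
rails 465 mean [535.8 235.7  92.8] rect [515.4 240.5] [145.7 148.5] 89.0 pca 90.8 z5/95 [88.1 93.1 95.8]
ster 5434 mean [501.1 239.4  86.8] rect [502.8 241.5] [152.2 273.7] 89.5 pca 179.1 z5/95 [77.8 85.8 99.2]
trivet 3601 mean [ 567.6 -271.8   24.7] rect [ 559.5 -270.8] [193.3 178.4] 0.0 pca 179.4 z5/95 [16.8 25.5 28.7]
vial 448 mean [707.2 -46.7  56.7] rect [701.6 -47.8] [36.2 39. ] 1.2 pca 90.7 z5/95 [25.8 56.9 86.6]
jar 544 mean [690.8  50.5  50.1] rect [685.9  51. ] [45.7 44.7] 37.9 pca 77.3 z5/95 [23.9 58.9 63. ]
bowl 446 mean [373.7  56.   26.7] rect [384.3  54.6] [81.3 81.7] 65.6 pca 46.7 z5/95 [16.4 27.3 36.1]
```

```bash
cat >> h.py <<'E'
from scipy.spatial.transform import Rotation as Ro
def delta(x,y,z,yaw):
    o=bot.observe(); R=Ro.from_euler('xyz',o['ee_rot'],degrees=True)
    s=R.inv().apply(np.array([x,y,z])-o['tcp_pos']); r=(R.inv()*Ro.from_euler('xyz',[180,0,yaw],degrees=True)).as_rotvec(degrees=True)
    print('xyz',s.round(1),'w',r.round(1),'clock',round(o['clock'],2),'tcp',o['tcp_pos'].round(1),o['ee_rot'].round(2),'F',o['ft_force'].round(2))
E
python3 -c "
from h import *
delta(528.2,20.5,240,96.5)"
```

```text
xyz [-510.8 -363.5   -8.8] w [-0.   0.  70.8] clock 0.1 tcp [109.9 487.5 230.9] [-179.95   -0.    167.29] F [-0.44 -0.1   0.24]
```

```bash
python3 -m creep '[{"x":-511,"y":-363.5,"z":-9,"wz":70.8},{"x":-511,"y":-363.5,"z":-9,"wz":70.8},{"x":-511,"y":-363.5,"z":-9,"wz":70.8},{"x":-511,"y":-363.5,"z":-9,"wz":70.8},{"x":-511,"y":-363.5,"z":-9,"wz":70.8},{"x":-511,"y":-363.5,"z":-9,"wz":70.8},{"x":-511,"y":-363.5,"z":-9,"wz":70.8},{"x":-511,"y":-363.5,"z":-9,"wz":70.8},{"x":-511,"y":-363.5,"z":-9,"wz":70.8},{"x":-511,"y":-363.5,"z":-9,"wz":70.8},{"x":-511,"y":-363.5,"z":-9,"wz":70.8},{"x":-511,"y":-363.5,"z":-9,"wz":70.8},{"x":-511,"y":-363.5,"z":-9,"wz":70.8},{"x":-511,"y":-363.5,"z":-9,"wz":70.8},{"x":-511,"y":-363.5,"z":-9,"wz":70.8},{"x":-511,"y":-363.5,"z":-9,"wz":70.8},{"x":-511,"y":-363.5,"z":-9,"wz":70.8},{"x":-511,"y":-363.5,"z":-9,"wz":70.8},{"x":-511,"y":-363.5,"z":-9,"wz":70.8},{"x":-511,"y":-363.5,"z":-9,"wz":70.8}]' 60
python3 -c "
from h import *
delta(528.2,20.5,98,96.5)"
```

```text
xyz [-510.8 -363.4  133.2] w [-0.   0.  70.8] clock 0.1 tcp [109.9 487.5 230.9] [-179.95   -0.    167.29] F [-0.44 -0.1   0.24]schema error: expected keys wx, wy, wz, x, y, z, gripper
```

```bash
python3 -m creep '[{"wx":0,"wy":0,"wz":70.8,"x":-511,"y":-363.5,"z":-9,"gripper":0},{"wx":0,"wy":0,"wz":70.8,"x":-511,"y":-363.5,"z":-9,"gripper":0},{"wx":0,"wy":0,"wz":70.8,"x":-511,"y":-363.5,"z":-9,"gripper":0},{"wx":0,"wy":0,"wz":70.8,"x":-511,"y":-363.5,"z":-9,"gripper":0},{"wx":0,"wy":0,"wz":70.8,"x":-511,"y":-363.5,"z":-9,"gripper":0},{"wx":0,"wy":0,"wz":70.8,"x":-511,"y":-363.5,"z":-9,"gripper":0},{"wx":0,"wy":0,"wz":70.8,"x":-511,"y":-363.5,"z":-9,"gripper":0},{"wx":0,"wy":0,"wz":70.8,"x":-511,"y":-363.5,"z":-9,"gripper":0},{"wx":0,"wy":0,"wz":70.8,"x":-511,"y":-363.5,"z":-9,"gripper":0},{"wx":0,"wy":0,"wz":70.8,"x":-511,"y":-363.5,"z":-9,"gripper":0},{"wx":0,"wy":0,"wz":70.8,"x":-511,"y":-363.5,"z":-9,"gripper":0},{"wx":0,"wy":0,"wz":70.8,"x":-511,"y":-363.5,"z":-9,"gripper":0},{"wx":0,"wy":0,"wz":70.8,"x":-511,"y":-363.5,"z":-9,"gripper":0},{"wx":0,"wy":0,"wz":70.8,"x":-511,"y":-363.5,"z":-9,"gripper":0},{"wx":0,"wy":0,"wz":70.8,"x":-511,"y":-363.5,"z":-9,"gripper":0},{"wx":0,"wy":0,"wz":70.8,"x":-511,"y":-363.5,"z":-9,"gripper":0},{"wx":0,"wy":0,"wz":70.8,"x":-511,"y":-363.5,"z":-9,"gripper":0}]' 60
python3 -c "
from h import *
delta(528.2,20.5,98,96.5)"
```

```text
clock: 1.8
tcp_pos: [528.0, 21.5, 240.5]
ee_rot: [180.0, -0.0, 96.6]
ft_force: [0.7, -0.8, 0.1]
grip_width: 0.999
gripper_force: 0.0
xyz [ -1.    0.  142.5] w [ 0.  -0.   0.1] clock 1.8 tcp [528.   21.5 240.5] [179.99  -0.    96.56] F [ 0.67 -0.82  0.13]
```

```bash
python3 -m creep '[{"wx":0,"wy":0,"wz":0,"x":-0.5,"y":0,"z":40,"gripper":0},{"wx":0,"wy":0,"wz":0,"x":-0.5,"y":0,"z":80,"gripper":0},{"wx":0,"wy":0,"wz":0,"x":-0.5,"y":0,"z":115,"gripper":0},{"wx":0,"wy":0,"wz":0,"x":-0.5,"y":0,"z":135,"gripper":0},{"wx":0,"wy":0,"wz":0,"x":-0.5,"y":0,"z":142,"gripper":0},{"wx":0,"wy":0,"wz":0,"x":-0.5,"y":0,"z":142,"gripper":0},{"wx":0,"wy":0,"wz":0,"x":-0.5,"y":0,"z":142,"gripper":0}]'
python3 -c "
from h import *
delta(528.2,20.5,98,96.5)"
```

```text
clock: 2.5
tcp_pos: [529.2, 20.5, 99.6]
ee_rot: [179.9, 0.0, 96.5]
ft_force: [0.5, 0.9, 0.6]
grip_width: 0.998
gripper_force: 0.0
xyz [ 0.1 -1.   1.6] w [0.1 0.  0. ] clock 2.5 tcp [529.2  20.5  99.6] [1.7991e+02 1.0000e-02 9.6520e+01] F [0.54 0.94 0.61]
```

```bash
python3 -m creep '[{"wx":0,"wy":0,"wz":0,"x":0,"y":0,"z":0,"gripper":255},{"wx":0,"wy":0,"wz":0,"x":0,"y":0,"z":0,"gripper":255},{"wx":0,"wy":0,"wz":0,"x":0,"y":0,"z":0,"gripper":255},{"wx":0,"wy":0,"wz":0,"x":0,"y":0,"z":0,"gripper":255},{"wx":0,"wy":0,"wz":0,"x":0,"y":0,"z":0,"gripper":255},{"wx":0,"wy":0,"wz":0,"x":0,"y":0,"z":0,"gripper":255},{"wx":0,"wy":0,"wz":0,"x":0,"y":0,"z":0,"gripper":255},{"wx":0,"wy":0,"wz":0,"x":0,"y":0,"z":0,"gripper":255},{"wx":0,"wy":0,"wz":0,"x":0,"y":0,"z":0,"gripper":255},{"wx":0,"wy":0,"wz":0,"x":0,"y":0,"z":0,"gripper":255}]' 60
```

```text
clock: 3.5
tcp_pos: [528.7, 20.2, 98.6]
ee_rot: [180.0, 0.0, 96.5]
ft_force: [-2.0, 0.4, 5.7]
grip_width: 0.222
gripper_force: 59.3
```

```bash
python3 -m creep '[{"wx":0,"wy":0,"wz":0,"x":0,"y":0,"z":-10,"gripper":255},{"wx":0,"wy":0,"wz":0,"x":0,"y":0,"z":-35,"gripper":255},{"wx":0,"wy":0,"wz":0,"x":0,"y":0,"z":-70,"gripper":255},{"wx":0,"wy":0,"wz":0,"x":0,"y":0,"z":-105,"gripper":255},{"wx":0,"wy":0,"wz":0,"x":0,"y":0,"z":-130,"gripper":255},{"wx":0,"wy":0,"wz":0,"x":0,"y":0,"z":-132,"gripper":255},{"wx":0,"wy":0,"wz":0,"x":0,"y":0,"z":-132,"gripper":255}]'
python3 -c "
from h import *
delta(496,240,231,89.6)"
```

```text
clock: 4.2
tcp_pos: [528.7, 20.2, 230.6]
ee_rot: [180.0, 0.0, 96.5]
ft_force: [0.2, 0.5, -1.7]
grip_width: 0.232
gripper_force: 59.0
xyz [222.   -7.7  -0.4] w [ 0.  -0.   6.9] clock 4.2 tcp [528.7  20.2 230.6] [179.96   0.    96.49] F [ 0.2   0.46 -1.69]
```

```bash
python3 -m creep '[{"wx":0,"wy":0,"wz":2,"x":30,"y":-1,"z":0,"gripper":255},{"wx":0,"wy":0,"wz":4,"x":70,"y":-2,"z":0,"gripper":255},{"wx":0,"wy":0,"wz":6,"x":110,"y":-4,"z":0,"gripper":255},{"wx":0,"wy":0,"wz":6.9,"x":150,"y":-5,"z":0,"gripper":255},{"wx":0,"wy":0,"wz":6.9,"x":190,"y":-7,"z":0,"gripper":255},{"wx":0,"wy":0,"wz":6.9,"x":215,"y":-7.7,"z":0,"gripper":255},{"wx":0,"wy":0,"wz":6.9,"x":222,"y":-7.7,"z":0,"gripper":255},{"wx":0,"wy":0,"wz":6.9,"x":222,"y":-7.7,"z":0,"gripper":255},{"wx":0,"wy":0,"wz":6.9,"x":222,"y":-7.7,"z":0,"gripper":255}]'
python3 - <<'E'
from h import *
for n in('top','scene'): grab(n)
delta(496,240,174.6,89.6)
np.set_printoptions(precision=1,suppress=True)
import m
for cam in('top','scene'):
    t=load(cam);W=cloud(t);x,y,z=[W[...,i] for i in range(3)]
    for n,zz in(('bar',(112,135)),('hook',(140,166)),('low',(200,232))):
        m.rep(cam+n,W,(x>440)&(x<570)&(y>190)&(y<290)&(z>zz[0])&(z<zz[1]))
s=load('scene');save('s1',cv2.resize(s['pixels'][60:220,350:500],None,fx=4,fy=3.7,interpolation=cv2.INTER_CUBIC))
E
```

```text
clock: 5.1
tcp_pos: [495.7, 239.0, 229.7]
ee_rot: [-179.9, 0.0, 89.6]
ft_force: [0.4, 0.0, -1.6]
grip_width: 0.222
gripper_force: 58.9
xyz [ 1.2  0.  55.5] w [-0.   0.  -0.1] clock 5.2 tcp [496.  238.8 230.1] [-1.7998e+02  2.0000e-02  8.9520e+01] F [-0.46 -1.04 -1.11]
topbar 49 mean [521.2 219.7 124.5] rect [520.5 218.7] [32.   6.8] 88.6 pca 91.4 z5/95 [120.8 124.8 127.4]
tophook 0
toplow 319 mean [495.2 225.2 218.5] rect [496.3 231. ] [35.1 55.7] 88.7 pca 176.3 z5/95 [215.4 218.3 223.5]
scenebar 147 mean [524.  238.6 123.8] rect [523.2 239.6] [11.5 74.2] 2.4 pca 90.4 z5/95 [115.7 124.8 127.9]
scenehook 89 mean [499.8 237.7 158.2] rect [498.5 238.4] [28.3 14.9] 2.9 pca 5.4 z5/95 [150.8 158.  164.4]
scenelow 370 mean [507.9 234.1 220.1] rect [497.  238.6] [51.8 59.1] 89.8 pca 51.5 z5/95 [215.8 219.7 226.8]
```

View pics/s1.png

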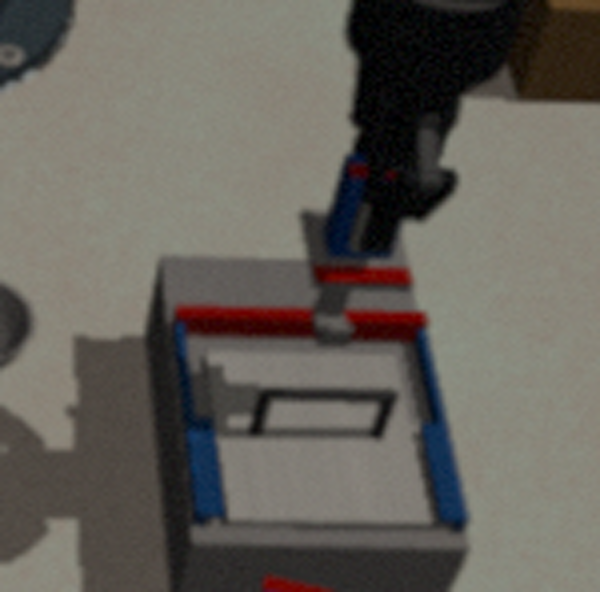

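The lifter hangs upright over the lid between the stop (crop row 320) and the loop bar (row 395). It is clear of both, so I descend.

```bash
python3 -m creep '[{"wx":0,"wy":0,"wz":0,"x":1,"y":0,"z":15,"gripper":255},{"wx":0,"wy":0,"wz":0,"x":1,"y":0,"z":30,"gripper":255},{"wx":0,"wy":0,"wz":0,"x":1,"y":0,"z":42,"gripper":255},{"wx":0,"wy":0,"wz":0,"x":1,"y":0,"z":50,"gripper":255},{"wx":0,"wy":0,"wz":0,"x":1,"y":0,"z":54,"gripper":255},{"wx":0,"wy":0,"wz":0,"x":1,"y":0,"z":55,"gripper":255},{"wx":0,"wy":0,"wz":0,"x":1,"y":0,"z":55,"gripper":255}]'
python3 -c "
from h import *
delta(521.5,239.7,174.6,89.6)"
```

```text
clock: 5.9
tcp_pos: [496.0, 240.9, 175.6]
ee_rot: [180.0, -0.0, 89.6]
ft_force: [0.6, 0.2, -1.8]
grip_width: 0.226
gripper_force: 59.0
xyz [-1.1 25.5  1. ] w [ 0. -0. -0.] clock 5.9 tcp [496.  240.9 175.6] [ 1.7998e+02 -1.0000e-02  8.9590e+01] F [ 0.56  0.16 -1.85]
```

```bash
python3 -m creep '[{"wx":0,"wy":0,"wz":0,"x":-0.5,"y":6,"z":0,"gripper":255},{"wx":0,"wy":0,"wz":0,"x":-1,"y":12,"z":0,"gripper":255},{"wx":0,"wy":0,"wz":0,"x":-1,"y":17,"z":0,"gripper":255},{"wx":0,"wy":0,"wz":0,"x":-1,"y":21,"z":0,"gripper":255},{"wx":0,"wy":0,"wz":0,"x":-1,"y":24,"z":0,"gripper":255},{"wx":0,"wy":0,"wz":0,"x":-1,"y":25.5,"z":0,"gripper":255},{"wx":0,"wy":0,"wz":0,"x":-1,"y":25.5,"z":0,"gripper":255}]'
python3 -m creep '[{"wx":0,"wy":0,"wz":0,"x":0,"y":0,"z":-4,"gripper":255},{"wx":0,"wy":0,"wz":0,"x":0,"y":0,"z":-8,"gripper":255},{"wx":0,"wy":0,"wz":0,"x":0,"y":0,"z":-11,"gripper":255},{"wx":0,"wy":0,"wz":0,"x":0,"y":0,"z":-13,"gripper":255},{"wx":0,"wy":0,"wz":0,"x":0,"y":0,"z":-14,"gripper":255},{"wx":0,"wy":0,"wz":0,"x":0,"y":0,"z":-14,"gripper":255}]'
```

```text
clock: 6.6
tcp_pos: [521.4, 239.7, 175.2]
ee_rot: [-180.0, 0.0, 89.6]
ft_force: [-0.5, -0.3, -1.6]
grip_width: 0.228
gripper_force: 59.0
clock: 7.2
tcp_pos: [521.4, 239.8, 189.5]
ee_rot: [180.0, -0.0, 89.6]
ft_force: [-0.5, 0.1, -2.3]
grip_width: 0.225
gripper_force: 59.0
```

```bash
python3 -m creep '[{"wx":0,"wy":0,"wz":0,"x":0,"y":0,"z":-1,"gripper":255},{"wx":0,"wy":0,"wz":0,"x":0,"y":0,"z":-1,"gripper":255},{"wx":0,"wy":0,"wz":0,"x":0,"y":0,"z":-1,"gripper":255}]'
python3 -m creep '[{"wx":0,"wy":0,"wz":0,"x":0,"y":0,"z":-1,"gripper":255},{"wx":0,"wy":0,"wz":0,"x":0,"y":0,"z":-1,"gripper":255},{"wx":0,"wy":0,"wz":0,"x":0,"y":0,"z":-1,"gripper":255}]'
python3 -m creep '[{"wx":0,"wy":0,"wz":0,"x":0,"y":0,"z":-0.5,"gripper":255},{"wx":0,"wy":0,"wz":0,"x":0,"y":0,"z":-0.5,"gripper":255},{"wx":0,"wy":0,"wz":0,"x":0,"y":0,"z":-0.5,"gripper":255}]'
```

```text
clock: 7.5
tcp_pos: [521.3, 239.7, 190.2]
ee_rot: [-180.0, 0.0, 89.6]
ft_force: [0.3, 0.3, -0.6]
grip_width: 0.23
gripper_force: 59.0
clock: 7.8
tcp_pos: [521.3, 239.8, 191.3]
ee_rot: [180.0, -0.0, 89.6]
ft_force: [0.5, -0.8, -1.4]
grip_width: 0.228
gripper_force: 59.0
clock: 8.1
tcp_pos: [521.3, 239.8, 191.8]
ee_rot: [180.0, -0.0, 89.6]
ft_force: [-0.3, 0.3, -1.1]
grip_width: 0.227
gripper_force: 59.0
```

```bash
python3 -m creep '[{"wx":0,"wy":0,"wz":0,"x":0,"y":0,"z":-0.7,"gripper":255},{"wx":0,"wy":0,"wz":0,"x":0,"y":0,"z":-0.7,"gripper":255},{"wx":0,"wy":0,"wz":0,"x":0,"y":0,"z":-0.7,"gripper":255}]'
python3 -m creep '[{"wx":0,"wy":0,"wz":0,"x":0,"y":0,"z":-0.7,"gripper":255},{"wx":0,"wy":0,"wz":0,"x":0,"y":0,"z":-0.7,"gripper":255},{"wx":0,"wy":0,"wz":0,"x":0,"y":0,"z":-0.7,"gripper":255}]'
```

```text
clock: 8.4
tcp_pos: [521.3, 239.8, 192.5]
ee_rot: [180.0, -0.0, 89.6]
ft_force: [0.8, -0.0, -2.1]
grip_width: 0.226
gripper_force: 59.0
clock: 8.7
tcp_pos: [521.1, 239.7, 192.9]
ee_rot: [-180.0, 0.0, 89.6]
ft_force: [0.6, -0.5, -5.8]
grip_width: 0.226
gripper_force: 58.7
```

```bash
python3 -m creep '[{"wx":0,"wy":0,"wz":0,"x":0,"y":0,"z":1.2,"gripper":255},{"wx":0,"wy":0,"wz":0,"x":0,"y":0,"z":1.5,"gripper":255},{"wx":0,"wy":0,"wz":0,"x":0,"y":-1,"z":1.5,"gripper":255},{"wx":0,"wy":0,"wz":0,"x":0,"y":-2,"z":1.5,"gripper":255},{"wx":0,"wy":0,"wz":0,"x":0,"y":-3,"z":1.5,"gripper":255},{"wx":0,"wy":0,"wz":0,"x":0,"y":-4,"z":1.5,"gripper":255},{"wx":0,"wy":0,"wz":0,"x":0,"y":-5,"z":1.5,"gripper":255},{"wx":0,"wy":0,"wz":0,"x":0,"y":-6,"z":1.5,"gripper":255},{"wx":0,"wy":0,"wz":0,"x":0,"y":-6,"z":1.5,"gripper":255}]'
python3 -m creep '[{"wx":0,"wy":0,"wz":0,"x":0,"y":-1,"z":0,"gripper":255},{"wx":0,"wy":0,"wz":0,"x":0,"y":-2,"z":0,"gripper":255},{"wx":0,"wy":0,"wz":0,"x":0,"y":-3,"z":0,"gripper":255},{"wx":0,"wy":0,"wz":0,"x":0,"y":-4,"z":0,"gripper":255},{"wx":0,"wy":0,"wz":0,"x":0,"y":-5,"z":0,"gripper":255},{"wx":0,"wy":0,"wz":0,"x":0,"y":-6,"z":0,"gripper":255},{"wx":0,"wy":0,"wz":0,"x":0,"y":-6,"z":0,"gripper":255}]'
```

```text
clock: 9.6
tcp_pos: [515.4, 239.8, 191.8]
ee_rot: [180.0, -0.0, 89.6]
ft_force: [2.5, 0.0, -1.8]
grip_width: 0.227
gripper_force: 59.2
clock: 10.3
tcp_pos: [509.2, 239.8, 191.8]
ee_rot: [180.0, -0.0, 89.6]
ft_force: [3.1, 0.2, -0.5]
grip_width: 0.228
gripper_force: 59.4
```

```bash
python3 - <<'E'
from h import *
import m
for n in('top','scene'): grab(n)
s=load('scene');t=load('top');np.set_printoptions(precision=1,suppress=True)
W=cloud(s);x,y,z=[W[...,i] for i in range(3)]
m.rep('bar',W,(x>470)&(x<570)&(z>112)&(z<135)&(((y>195)&(y<225))|((y>255)&(y<285))))
a=cv2.resize(s['pixels'][110:230,375:475],None,fx=5,fy=5,interpolation=cv2.INTER_CUBIC)
b=cv2.resize(t['pixels'][200:320,170:270],None,fx=3,fy=5,interpolation=cv2.INTER_CUBIC)
save('s2',np.hstack([a,b]))
E
```

```text
bar 92 mean [515.9 237.9 122.8] rect [515.7 239.9] [75.6  9.4] 89.3 pca 89.7 z5/95 [113.5 123.7 127.9]
```

View pics/s2.png

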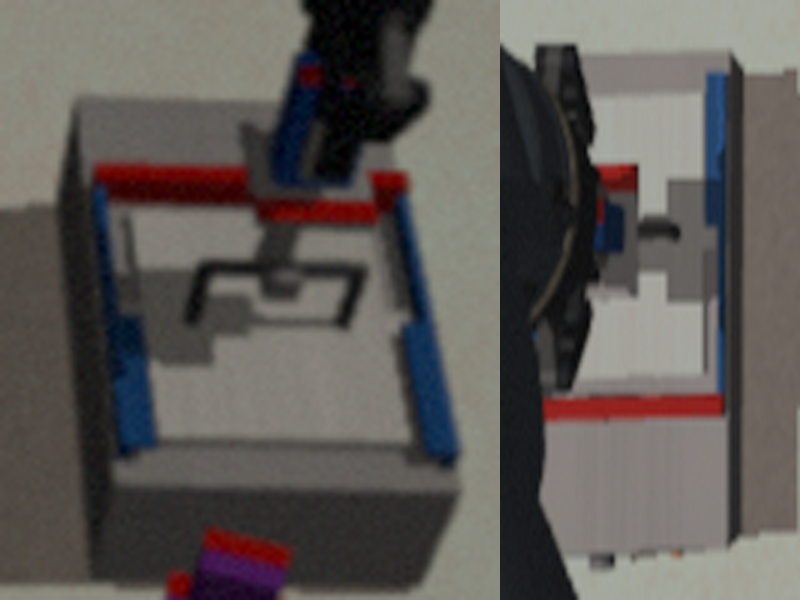

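The hook holds the bar at its middle and the lid has moved about 8 mm. In the top crop the lid edge is at row 376 and the stop at row 397, so about 8–10 mm remain.

```bash
python3 -m creep '[{"wx":0,"wy":0,"wz":0,"x":0,"y":-1,"z":0,"gripper":255},{"wx":0,"wy":0,"wz":0,"x":0,"y":-2,"z":0,"gripper":255},{"wx":0,"wy":0,"wz":0,"x":0,"y":-3,"z":0,"gripper":255},{"wx":0,"wy":0,"wz":0,"x":0,"y":-4,"z":0,"gripper":255},{"wx":0,"wy":0,"wz":0,"x":0,"y":-4,"z":0,"gripper":255}]'
python3 -m creep '[{"wx":0,"wy":0,"wz":0,"x":0,"y":-0.7,"z":0,"gripper":255},{"wx":0,"wy":0,"wz":0,"x":0,"y":-1,"z":0,"gripper":255},{"wx":0,"wy":0,"wz":0,"x":0,"y":-1,"z":0,"gripper":255}]'
python3 -m creep '[{"wx":0,"wy":0,"wz":0,"x":0,"y":-0.7,"z":0,"gripper":255},{"wx":0,"wy":0,"wz":0,"x":0,"y":-1,"z":0,"gripper":255},{"wx":0,"wy":0,"wz":0,"x":0,"y":-1,"z":0,"gripper":255}]'
```

```text
clock: 10.9
tcp_pos: [505.1, 239.9, 191.7]
ee_rot: [-180.0, -0.0, 89.6]
ft_force: [2.4, 0.7, -0.6]
grip_width: 0.229
gripper_force: 59.5
clock: 11.2
tcp_pos: [504.3, 239.9, 191.7]
ee_rot: [180.0, -0.0, 89.6]
ft_force: [2.9, -0.0, 0.3]
grip_width: 0.228
gripper_force: 59.4
clock: 11.5
tcp_pos: [503.3, 239.9, 191.7]
ee_rot: [180.0, 0.0, 89.6]
ft_force: [3.7, -0.2, 0.5]
grip_width: 0.226
gripper_force: 59.4
```

```bash
cat > ok.py <<'E'
from station import bot; import sys
o=bot.observe(); f=o['ft_force']; print(o['tcp_pos'].round(1),f.round(1)); sys.exit(f[0]>6)
E
M() { python3 ok.py; }
python3 -m creep '[{"wx":0,"wy":0,"wz":0,"x":0,"y":-0.5,"z":0,"gripper":255},{"wx":0,"wy":0,"wz":0,"x":0,"y":-0.5,"z":0,"gripper":255}]' >/dev/null; M &&
python3 -m creep '[{"wx":0,"wy":0,"wz":0,"x":0,"y":-0.5,"z":0,"gripper":255},{"wx":0,"wy":0,"wz":0,"x":0,"y":-0.5,"z":0,"gripper":255}]' >/dev/null; M &&
python3 -m creep '[{"wx":0,"wy":0,"wz":0,"x":0,"y":-0.5,"z":0,"gripper":255},{"wx":0,"wy":0,"wz":0,"x":0,"y":-0.5,"z":0,"gripper":255}]' >/dev/null && M &&
python3 -m creep '[{"wx":0,"wy":0,"wz":0,"x":0,"y":-0.5,"z":0,"gripper":255},{"wx":0,"wy":0,"wz":0,"x":0,"y":-0.5,"z":0,"gripper":255}]' >/dev/null && M &&
python3 -m creep '[{"wx":0,"wy":0,"wz":0,"x":0,"y":-0.5,"z":0,"gripper":255},{"wx":0,"wy":0,"wz":0,"x":0,"y":-0.5,"z":0,"gripper":255}]' >/dev/null && M &&
python3 -m creep '[{"wx":0,"wy":0,"wz":0,"x":0,"y":-0.5,"z":0,"gripper":255},{"wx":0,"wy":0,"wz":0,"x":0,"y":-0.5,"z":0,"gripper":255}]' >/dev/null && M
```

```text
[502.8 239.9 191.7] [ 2.4 -0.6 -0.2]
[502.8 239.9 191.7] [ 2.4 -0.6 -0.2]False
False
```

```bash
sed -i 's/sys.exit(f\[0\]>6)/sys.exit(int(f[0]>6))/' ok.py
M() { python3 ok.py; }
python3 -m creep '[{"wx":0,"wy":0,"wz":0,"x":0,"y":-0.5,"z":0,"gripper":255},{"wx":0,"wy":0,"wz":0,"x":0,"y":-0.5,"z":0,"gripper":255}]' >/dev/null && M &&
python3 -m creep '[{"wx":0,"wy":0,"wz":0,"x":0,"y":-0.5,"z":0,"gripper":255},{"wx":0,"wy":0,"wz":0,"x":0,"y":-0.5,"z":0,"gripper":255}]' >/dev/null && M &&
python3 -m creep '[{"wx":0,"wy":0,"wz":0,"x":0,"y":-0.5,"z":0,"gripper":255},{"wx":0,"wy":0,"wz":0,"x":0,"y":-0.5,"z":0,"gripper":255}]' >/dev/null && M &&
python3 -m creep '[{"wx":0,"wy":0,"wz":0,"x":0,"y":-0.5,"z":0,"gripper":255},{"wx":0,"wy":0,"wz":0,"x":0,"y":-0.5,"z":0,"gripper":255}]' >/dev/null && M &&
python3 -m creep '[{"wx":0,"wy":0,"wz":0,"x":0,"y":-0.5,"z":0,"gripper":255},{"wx":0,"wy":0,"wz":0,"x":0,"y":-0.5,"z":0,"gripper":255}]' >/dev/null && M &&
python3 -m creep '[{"wx":0,"wy":0,"wz":0,"x":0,"y":-0.5,"z":0,"gripper":255},{"wx":0,"wy":0,"wz":0,"x":0,"y":-0.5,"z":0,"gripper":255}]' >/dev/null && M &&
python3 -m creep '[{"wx":0,"wy":0,"wz":0,"x":0,"y":-0.5,"z":0,"gripper":255},{"wx":0,"wy":0,"wz":0,"x":0,"y":-0.5,"z":0,"gripper":255}]' >/dev/null && M &&
python3 -m creep '[{"wx":0,"wy":0,"wz":0,"x":0,"y":-0.5,"z":0,"gripper":255},{"wx":0,"wy":0,"wz":0,"x":0,"y":-0.5,"z":0,"gripper":255}]' >/dev/null && M
```

```text
[502.3 239.9 191.7] [3.1 0.2 0.6]
[501.8 239.9 191.7] [ 4.  -0.8  0. ]
[501.3 239.9 191.7] [ 4.  -0.2 -0.8]
[500.8 239.9 191.7] [ 4.4 -0.3  0.3]
[500.5 239.8 191.8] [ 5.7 -0.9 -0.9]
[500.3 239.8 191.8] [ 8.  -0.9 -2.4]
```

The force rose to 8 N and the arm began to lag, so the lid has met the stop. I back off slightly in x and then lift, checking the force as it rises.

```bash
cat > ok.py <<'E'
from station import bot; import sys
o=bot.observe(); f=o['ft_force']; print(o['tcp_pos'].round(1),f.round(1)); sys.exit(int(f[2]<-10))
E
M() { python3 ok.py; }
python3 -m creep '[{"wx":0,"wy":0,"wz":0,"x":0,"y":0.8,"z":0,"gripper":255},{"wx":0,"wy":0,"wz":0,"x":0,"y":1.6,"z":0,"gripper":255},{"wx":0,"wy":0,"wz":0,"x":0,"y":2,"z":0,"gripper":255}]' >/dev/null && M &&
python3 -m creep '[{"wx":0,"wy":0,"wz":0,"x":0,"y":0,"z":-0.5,"gripper":255},{"wx":0,"wy":0,"wz":0,"x":0,"y":0,"z":-1,"gripper":255},{"wx":0,"wy":0,"wz":0,"x":0,"y":0,"z":-1,"gripper":255}]' >/dev/null && M &&
python3 -m creep '[{"wx":0,"wy":0,"wz":0,"x":0,"y":0,"z":-0.5,"gripper":255},{"wx":0,"wy":0,"wz":0,"x":0,"y":0,"z":-1,"gripper":255},{"wx":0,"wy":0,"wz":0,"x":0,"y":0,"z":-1,"gripper":255}]' >/dev/null && M &&
python3 -m creep '[{"wx":0,"wy":0,"wz":0,"x":0,"y":0,"z":-0.5,"gripper":255},{"wx":0,"wy":0,"wz":0,"x":0,"y":0,"z":-1,"gripper":255},{"wx":0,"wy":0,"wz":0,"x":0,"y":0,"z":-1,"gripper":255}]' >/dev/null && M &&
python3 -m creep '[{"wx":0,"wy":0,"wz":0,"x":0,"y":0,"z":-0.5,"gripper":255},{"wx":0,"wy":0,"wz":0,"x":0,"y":0,"z":-0.8,"gripper":255}]' >/dev/null && M &&
python3 -m creep '[{"wx":0,"wy":0,"wz":0,"x":0,"y":0,"z":-0.5,"gripper":255},{"wx":0,"wy":0,"wz":0,"x":0,"y":0,"z":-0.8,"gripper":255}]' >/dev/null && M &&
python3 -m creep '[{"wx":0,"wy":0,"wz":0,"x":0,"y":0,"z":-0.5,"gripper":255},{"wx":0,"wy":0,"wz":0,"x":0,"y":0,"z":-0.8,"gripper":255}]' >/dev/null && M
```

```text
[501.2 239.8 191.4] [-0.2  0.1 -1.9]
[501.6 239.9 192.6] [ 0.  -0.4 -1.6]
[501.7 239.8 193.5] [ 0.2  0.2 -7.2]
[501.8 239.9 194.8] [-0.2  0.6 -6.5]
[501.8 239.9 195.5] [-0.6 -0.5 -6. ]
[501.8 239.9 196.4] [ 0.3  0.7 -6.7]
[501.8 239.9 197.1] [ 0.3  0.2 -6. ]
```

The lid is freed: it has lifted over 4 mm with steady weight only.

```bash
python3 -m creep '[{"wx":0,"wy":0,"wz":0,"x":0,"y":0,"z":-1,"gripper":255},{"wx":0,"wy":0,"wz":0,"x":0,"y":0,"z":-3,"gripper":255},{"wx":0,"wy":0,"wz":0,"x":0,"y":0,"z":-6,"gripper":255},{"wx":0,"wy":0,"wz":0,"x":0,"y":0,"z":-10,"gripper":255},{"wx":0,"wy":0,"wz":0,"x":0,"y":0,"z":-15,"gripper":255},{"wx":0,"wy":0,"wz":0,"x":0,"y":0,"z":-20,"gripper":255},{"wx":0,"wy":0,"wz":0,"x":0,"y":0,"z":-25,"gripper":255},{"wx":0,"wy":0,"wz":0,"x":0,"y":0,"z":-30,"gripper":255},{"wx":0,"wy":0,"wz":0,"x":0,"y":0,"z":-35,"gripper":255},{"wx":0,"wy":0,"wz":0,"x":0,"y":0,"z":-40,"gripper":255},{"wx":0,"wy":0,"wz":0,"x":0,"y":0,"z":-46,"gripper":255},{"wx":0,"wy":0,"wz":0,"x":0,"y":0,"z":-52,"gripper":255},{"wx":0,"wy":0,"wz":0,"x":0,"y":0,"z":-58,"gripper":255},{"wx":0,"wy":0,"wz":0,"x":0,"y":0,"z":-63,"gripper":255},{"wx":0,"wy":0,"wz":0,"x":0,"y":0,"z":-67,"gripper":255},{"wx":0,"wy":0,"wz":0,"x":0,"y":0,"z":-70,"gripper":255},{"wx":0,"wy":0,"wz":0,"x":0,"y":0,"z":-70,"gripper":255},{"wx":0,"wy":0,"wz":0,"x":0,"y":0,"z":-70,"gripper":255},{"wx":0,"wy":0,"wz":0,"x":0,"y":0,"z":-70,"gripper":255}]'
python3 - <<'E'
from h import *
import m
for n in('top','scene'): grab(n)
s=load('scene');np.set_printoptions(precision=1,suppress=True)
for c in('scene','top'):
    W=cloud(load(c));x,y,z=[W[...,i] for i in range(3)]
    k=(x>420)&(x<600)&(y>170)&(y<310)&(z>140)&(z<175); m.rep('lid',W,k)
    P=W[k]; A=np.c_[P[:,:2]-P[:,:2].mean(0),np.ones(len(P))]
    print('slope',np.round(np.linalg.lstsq(A,P[:,2],rcond=None)[0],3))
delta(559-0.5,-272,267,89.6)
save('s3',cv2.resize(s['pixels'][50:230,340:500],None,fx=3.5,fy=3.3,interpolation=cv2.INTER_CUBIC))
E
```

```text
clock: 16.6
tcp_pos: [501.7, 239.8, 266.8]
ee_rot: [-180.0, 0.0, 89.6]
ft_force: [0.4, -0.3, -6.5]
grip_width: 0.231
gripper_force: 59.1
lid 2256 mean [515.7 238.  160.7] rect [506.2 240.3] [130.9 135.6] 89.9 pca 13.8 z5/95 [157.7 160.8 163.3]
slope [ -0.    0.  160.7]
lid 2116 mean [502.8 223.7 160. ] rect [505.5 233.4] [130.7 117.2] 0.2 pca 176.3 z5/95 [157.3 160.  162.5]
slope [  0.   0. 160.]
xyz [-511.4   60.4   -0. ] w [-0.  0. -0.] clock 16.7 tcp [501.7 239.8 266.9] [-180.     0.    89.6] F [-0.7 -0.3 -6.5]
```

View pics/s3.png

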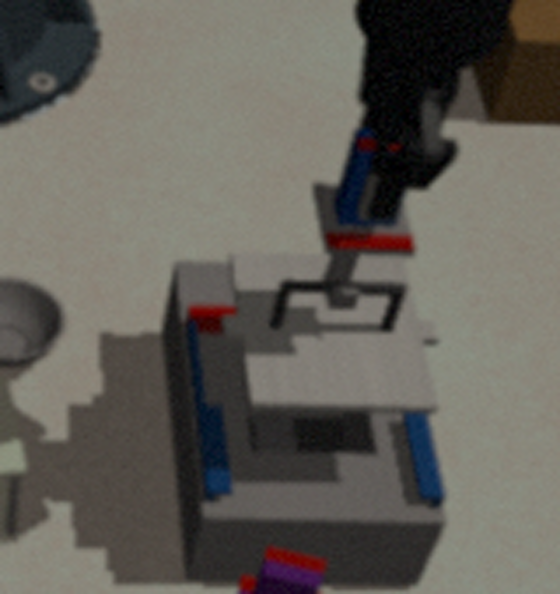

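The lid hangs level (slope 0) from the bar's middle, lid centre at about (504.5,240). Next is the transfer to the trivet.

```bash
python3 -m creep '[{"wx":0,"wy":0,"wz":0,"x":-2,"y":0,"z":0,"gripper":255},{"wx":0,"wy":0,"wz":0,"x":-6,"y":1,"z":0,"gripper":255},{"wx":0,"wy":0,"wz":0,"x":-12,"y":1,"z":0,"gripper":255},{"wx":0,"wy":0,"wz":0,"x":-20,"y":2,"z":0,"gripper":255},{"wx":0,"wy":0,"wz":0,"x":-30,"y":3,"z":0,"gripper":255},{"wx":0,"wy":0,"wz":0,"x":-43,"y":5,"z":0,"gripper":255},{"wx":0,"wy":0,"wz":0,"x":-58,"y":7,"z":0,"gripper":255},{"wx":0,"wy":0,"wz":0,"x":-75,"y":9,"z":0,"gripper":255},{"wx":0,"wy":0,"wz":0,"x":-93,"y":11,"z":0,"gripper":255},{"wx":0,"wy":0,"wz":0,"x":-112,"y":13,"z":0,"gripper":255},{"wx":0,"wy":0,"wz":0,"x":-131,"y":15,"z":0,"gripper":255},{"wx":0,"wy":0,"wz":0,"x":-150,"y":17,"z":0,"gripper":255},{"wx":0,"wy":0,"wz":0,"x":-169,"y":19,"z":0,"gripper":255},{"wx":0,"wy":0,"wz":0,"x":-188,"y":21,"z":0,"gripper":255},{"wx":0,"wy":0,"wz":0,"x":-207,"y":24,"z":0,"gripper":255},{"wx":0,"wy":0,"wz":0,"x":-226,"y":26,"z":0,"gripper":255},{"wx":0,"wy":0,"wz":0,"x":-245,"y":28,"z":0,"gripper":255},{"wx":0,"wy":0,"wz":0,"x":-264,"y":30,"z":0,"gripper":255},{"wx":0,"wy":0,"wz":0,"x":-283,"y":32,"z":0,"gripper":255},{"wx":0,"wy":0,"wz":0,"x":-302,"y":34,"z":0,"gripper":255}]'
python3 -m creep '[{"wx":0,"wy":0,"wz":0,"x":-19,"y":2,"z":0,"gripper":255},{"wx":0,"wy":0,"wz":0,"x":-38,"y":4,"z":0,"gripper":255},{"wx":0,"wy":0,"wz":0,"x":-57,"y":6,"z":0,"gripper":255},{"wx":0,"wy":0,"wz":0,"x":-76,"y":9,"z":0,"gripper":255},{"wx":0,"wy":0,"wz":0,"x":-94,"y":11,"z":0,"gripper":255},{"wx":0,"wy":0,"wz":0,"x":-111,"y":13,"z":0,"gripper":255},{"wx":0,"wy":0,"wz":0,"x":-127,"y":15,"z":0,"gripper":255},{"wx":0,"wy":0,"wz":0,"x":-142,"y":17,"z":0,"gripper":255},{"wx":0,"wy":0,"wz":0,"x":-156,"y":18,"z":0,"gripper":255},{"wx":0,"wy":0,"wz":0,"x":-169,"y":20,"z":0,"gripper":255},{"wx":0,"wy":0,"wz":0,"x":-181,"y":21,"z":0,"gripper":255},{"wx":0,"wy":0,"wz":0,"x":-191,"y":22,"z":0,"gripper":255},{"wx":0,"wy":0,"wz":0,"x":-199,"y":23,"z":0,"gripper":255},{"wx":0,"wy":0,"wz":0,"x":-205,"y":24,"z":0,"gripper":255},{"wx":0,"wy":0,"wz":0,"x":-208,"y":24,"z":0,"gripper":255},{"wx":0,"wy":0,"wz":0,"x":-209.5,"y":24,"z":0,"gripper":255},{"wx":0,"wy":0,"wz":0,"x":-209.5,"y":24,"z":0,"gripper":255},{"wx":0,"wy":0,"wz":0,"x":-209.5,"y":24,"z":0,"gripper":255}]'
python3 - <<'E'
from h import *
import m
for n in('top','scene'): grab(n)
np.set_printoptions(precision=1,suppress=True)
for c in('scene','top'):
    W=cloud(load(c));x,y,z=[W[...,i] for i in range(3)]
    k=(x>440)&(x<680)&(y>-380)&(y<-160)&(z>140)&(z<175); m.rep('lid',W,k)
    P=W[k]; A=np.c_[P[:,:2]-P[:,:2].mean(0),np.ones(len(P))]
    print('slope',np.round(np.linalg.lstsq(A,P[:,2],rcond=None)[0],3))
delta(556.5,-272,138,89.6)
E
```

```text
clock: 18.7
tcp_pos: [533.3, -64.2, 267.2]
ee_rot: [180.0, 0.0, 89.6]
ft_force: [-1.2, 0.1, -7.7]
grip_width: 0.225
gripper_force: 59.0
clock: 20.5
tcp_pos: [556.2, -271.7, 267.2]
ee_rot: [180.0, -0.0, 89.6]
ft_force: [0.1, -0.7, -6.5]
grip_width: 0.227
gripper_force: 59.0
lid 2387 mean [ 569.9 -268.1  160.8] rect [ 560.8 -270.5] [129.  132.8] 89.8 pca 152.6 z5/95 [158.1 160.8 163.5]
slope [  0.   -0.  160.8]
lid 2196 mean [ 554.  -258.3  159.7] rect [ 558.5 -265.8] [131.3 119.9] 0.4 pca 11.8 z5/95 [156.9 159.8 162.4]
slope [  0.    0.  159.7]
xyz [ -0.3   0.3 129.2] w [ 0. -0.  0.] clock 20.6 tcp [ 556.2 -271.7  267.2] [180.   -0.   89.6] F [ 0.6  0.2 -6.4]
```

```bash
cat > ok.py <<'E'
from station import bot; import sys
o=bot.observe(); f=o['ft_force']; print(o['tcp_pos'].round(1),f.round(1)); sys.exit(int(f[2]>-3.5))
E
M() { python3 ok.py; }
python3 -m creep '[{"wx":0,"wy":0,"wz":0,"x":0,"y":0,"z":2,"gripper":255},{"wx":0,"wy":0,"wz":0,"x":0,"y":0,"z":6,"gripper":255},{"wx":0,"wy":0,"wz":0,"x":0,"y":0,"z":12,"gripper":255},{"wx":0,"wy":0,"wz":0,"x":0,"y":0,"z":20,"gripper":255},{"wx":0,"wy":0,"wz":0,"x":0,"y":0,"z":29,"gripper":255},{"wx":0,"wy":0,"wz":0,"x":0,"y":0,"z":38,"gripper":255},{"wx":0,"wy":0,"wz":0,"x":0,"y":0,"z":47,"gripper":255},{"wx":0,"wy":0,"wz":0,"x":0,"y":0,"z":56,"gripper":255},{"wx":0,"wy":0,"wz":0,"x":0,"y":0,"z":65,"gripper":255},{"wx":0,"wy":0,"wz":0,"x":0,"y":0,"z":74,"gripper":255},{"wx":0,"wy":0,"wz":0,"x":0,"y":0,"z":83,"gripper":255},{"wx":0,"wy":0,"wz":0,"x":0,"y":0,"z":92,"gripper":255},{"wx":0,"wy":0,"wz":0,"x":0,"y":0,"z":100,"gripper":255},{"wx":0,"wy":0,"wz":0,"x":0,"y":0,"z":107,"gripper":255},{"wx":0,"wy":0,"wz":0,"x":0,"y":0,"z":113,"gripper":255},{"wx":0,"wy":0,"wz":0,"x":0,"y":0,"z":118,"gripper":255},{"wx":0,"wy":0,"wz":0,"x":0,"y":0,"z":121,"gripper":255},{"wx":0,"wy":0,"wz":0,"x":0,"y":0,"z":123,"gripper":255},{"wx":0,"wy":0,"wz":0,"x":0,"y":0,"z":124,"gripper":255},{"wx":0,"wy":0,"wz":0,"x":0,"y":0,"z":124,"gripper":255}]' >/dev/null; M &&
python3 -m creep '[{"wx":0,"wy":0,"wz":0,"x":0,"y":0,"z":0.5,"gripper":255},{"wx":0,"wy":0,"wz":0,"x":0,"y":0,"z":1,"gripper":255},{"wx":0,"wy":0,"wz":0,"x":0,"y":0,"z":1.5,"gripper":255},{"wx":0,"wy":0,"wz":0,"x":0,"y":0,"z":2,"gripper":255},{"wx":0,"wy":0,"wz":0,"x":0,"y":0,"z":2,"gripper":255}]' >/dev/null && M &&
python3 -m creep '[{"wx":0,"wy":0,"wz":0,"x":0,"y":0,"z":0.5,"gripper":255},{"wx":0,"wy":0,"wz":0,"x":0,"y":0,"z":1,"gripper":255},{"wx":0,"wy":0,"wz":0,"x":0,"y":0,"z":1,"gripper":255}]' >/dev/null && M &&
python3 -m creep '[{"wx":0,"wy":0,"wz":0,"x":0,"y":0,"z":0.5,"gripper":255},{"wx":0,"wy":0,"wz":0,"x":0,"y":0,"z":1,"gripper":255},{"wx":0,"wy":0,"wz":0,"x":0,"y":0,"z":1,"gripper":255}]' >/dev/null && M &&
python3 -m creep '[{"wx":0,"wy":0,"wz":0,"x":0,"y":0,"z":0.5,"gripper":255},{"wx":0,"wy":0,"wz":0,"x":0,"y":0,"z":1,"gripper":255},{"wx":0,"wy":0,"wz":0,"x":0,"y":0,"z":1,"gripper":255}]' >/dev/null && M &&
python3 -m creep '[{"wx":0,"wy":0,"wz":0,"x":0,"y":0,"z":0.5,"gripper":255},{"wx":0,"wy":0,"wz":0,"x":0,"y":0,"z":1,"gripper":255},{"wx":0,"wy":0,"wz":0,"x":0,"y":0,"z":1,"gripper":255}]' >/dev/null && M
```

```text
[ 556.2 -272.   143.2] [-0.6  0.2 -6.2]
[ 556.1 -272.   141.1] [ 0.5  0.9 -6.6]
[ 556.1 -272.   140. ] [ 0.5 -0.5 -6.7]
[ 556.1 -272.   139. ] [ 0.5  0.1 -6.1]
[ 556.1 -272.   138. ] [-0.6 -0.  -6.3]
[ 556.4 -272.1  137.4] [ 0.1 -1.1 -1.6]
```

```bash
python3 -m creep '[{"wx":0,"wy":0,"wz":0,"x":0,"y":0,"z":1,"gripper":255},{"wx":0,"wy":0,"wz":0,"x":0,"y":0,"z":2,"gripper":255},{"wx":0,"wy":0,"wz":0,"x":0,"y":1,"z":2.5,"gripper":255},{"wx":0,"wy":0,"wz":0,"x":0,"y":2,"z":3,"gripper":255},{"wx":0,"wy":0,"wz":0,"x":0,"y":2.3,"z":3,"gripper":255},{"wx":0,"wy":0,"wz":0,"x":0,"y":2.3,"z":3,"gripper":255}]'
python3 -m creep '[{"wx":0,"wy":0,"wz":0,"x":0,"y":0,"z":2,"gripper":255},{"wx":0,"wy":0,"wz":0,"x":0,"y":0,"z":4,"gripper":255},{"wx":0,"wy":0,"wz":0,"x":0,"y":0,"z":7,"gripper":255},{"wx":0,"wy":0,"wz":0,"x":0,"y":0,"z":10,"gripper":255},{"wx":0,"wy":0,"wz":0,"x":0,"y":0,"z":12,"gripper":255},{"wx":0,"wy":0,"wz":0,"x":0,"y":0,"z":13,"gripper":255},{"wx":0,"wy":0,"wz":0,"x":0,"y":0,"z":13,"gripper":255}]'
```

```text
clock: 24.9
tcp_pos: [558.5, -272.0, 134.1]
ee_rot: [180.0, 0.0, 89.6]
ft_force: [-0.4, -0.8, -1.6]
grip_width: 0.227
gripper_force: 59.5
clock: 25.6
tcp_pos: [558.4, -272.0, 120.9]
ee_rot: [-180.0, -0.0, 89.6]
ft_force: [0.5, -0.3, -1.8]
grip_width: 0.223
gripper_force: 59.5
```

```bash
python3 -m creep '[{"wx":0,"wy":0,"wz":0,"x":0,"y":-2,"z":0,"gripper":255},{"wx":0,"wy":0,"wz":0,"x":0,"y":-6,"z":0,"gripper":255},{"wx":0,"wy":0,"wz":0,"x":0,"y":-12,"z":0,"gripper":255},{"wx":0,"wy":0,"wz":0,"x":0,"y":-18,"z":0,"gripper":255},{"wx":0,"wy":0,"wz":0,"x":0,"y":-24,"z":0,"gripper":255},{"wx":0,"wy":0,"wz":0,"x":0,"y":-29,"z":0,"gripper":255},{"wx":0,"wy":0,"wz":0,"x":0,"y":-30,"z":0,"gripper":255},{"wx":0,"wy":0,"wz":0,"x":0,"y":-30,"z":0,"gripper":255},{"wx":0,"wy":0,"wz":0,"x":0,"y":-30,"z":-10,"gripper":255},{"wx":0,"wy":0,"wz":0,"x":0,"y":-30,"z":-35,"gripper":255},{"wx":0,"wy":0,"wz":0,"x":0,"y":-30,"z":-70,"gripper":255},{"wx":0,"wy":0,"wz":0,"x":0,"y":-30,"z":-100,"gripper":255},{"wx":0,"wy":0,"wz":0,"x":0,"y":-30,"z":-110,"gripper":255},{"wx":0,"wy":0,"wz":0,"x":0,"y":-30,"z":-110,"gripper":255}]'
python3 - <<'E'
from h import *
import m
for n in('top','scene'): grab(n)
np.set_printoptions(precision=1,suppress=True)
for c in('scene','top'):
    W=cloud(load(c));x,y,z=[W[...,i] for i in range(3)]
    k=(x>440)&(x<680)&(y>-380)&(y<-160)&(z>28)&(z<38); m.rep('lid',W,k)
s=load('scene');save('s4',cv2.resize(s['pixels'][90:290,120:330],None,fx=3,fy=3,interpolation=cv2.INTER_CUBIC))
delta(528.6,20.3,231,96.5)
E
```

```text
clock: 27.0
tcp_pos: [529.3, -272.1, 232.6]
ee_rot: [179.9, 0.1, 89.6]
ft_force: [0.6, 0.6, -1.9]
grip_width: 0.224
gripper_force: 59.8
lid 2385 mean [ 566.1 -268.9   31.8] rect [ 562.5 -272.5] [177.1 186.9] 89.8 pca 165.1 z5/95 [28.6 31.9 34.8]
lid 1830 mean [ 560.6 -263.4   30.7] rect [ 558.5 -267. ] [163.1 187. ] 88.5 pca 168.5 z5/95 [28.3 30.5 33.7]
xyz [291.9  -1.7  -0.8] w [-0.1 -0.  -6.9] clock 27.1 tcp [ 528.3 -271.6  230.1] [-179.9   -0.    89.6] F [-0.6 -0.3 -2.7]
```

View pics/s4.png

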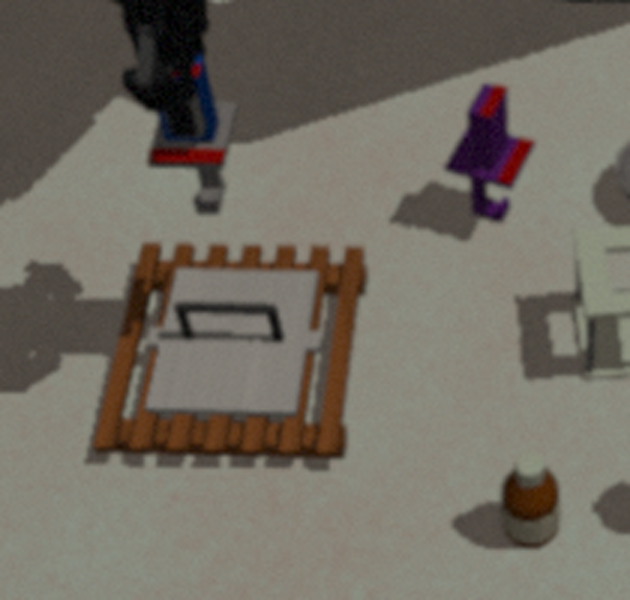

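The lid (crop 165–310, 265–415) lies flat in the middle of the trivet, and the lifter is clear of it. I bring the lifter back over the stand.

```bash
python3 -m creep '[{"wx":0,"wy":0,"wz":-1,"x":10,"y":0,"z":0,"gripper":255},{"wx":0,"wy":0,"wz":-2,"x":35,"y":0,"z":0,"gripper":255},{"wx":0,"wy":0,"wz":-4,"x":70,"y":0,"z":0,"gripper":255},{"wx":0,"wy":0,"wz":-6,"x":105,"y":-1,"z":0,"gripper":255},{"wx":0,"wy":0,"wz":-6.9,"x":140,"y":-1,"z":0,"gripper":255},{"wx":0,"wy":0,"wz":-6.9,"x":175,"y":-1,"z":0,"gripper":255},{"wx":0,"wy":0,"wz":-6.9,"x":210,"y":-1.5,"z":0,"gripper":255},{"wx":0,"wy":0,"wz":-6.9,"x":245,"y":-1.5,"z":0,"gripper":255},{"wx":0,"wy":0,"wz":-6.9,"x":275,"y":-1.7,"z":0,"gripper":255},{"wx":0,"wy":0,"wz":-6.9,"x":288,"y":-1.7,"z":0,"gripper":255},{"wx":0,"wy":0,"wz":-6.9,"x":292,"y":-1.7,"z":0,"gripper":255},{"wx":0,"wy":0,"wz":-6.9,"x":292,"y":-1.7,"z":0,"gripper":255},{"wx":0,"wy":0,"wz":-6.9,"x":292,"y":-1.7,"z":0,"gripper":255},{"wx":0,"wy":0,"wz":-6.9,"x":292,"y":-1.7,"z":0,"gripper":255}]'
python3 -c "
from h import *
delta(528.6,20.3,98.6,96.5)"
```

```text
clock: 28.5
tcp_pos: [528.8, 19.2, 231.0]
ee_rot: [-180.0, 0.0, 96.4]
ft_force: [0.2, -0.4, -1.7]
grip_width: 0.227
gripper_force: 59.7
xyz [ 1.100e+00 -1.000e-01  1.324e+02] w [-0.   0.  -0.1] clock 28.5 tcp [528.8  19.2 231. ] [-1.7999e+02  1.0000e-02  9.6420e+01] F [ 0.2  -0.44 -1.7 ]
```

```bash
cat > ok.py <<'E'
from station import bot; import sys
o=bot.observe(); f=o['ft_force']; print(o['tcp_pos'].round(1),f.round(1)); sys.exit(int(f[2]>1.5))
E
M() { python3 ok.py; }
python3 -m creep '[{"wx":0,"wy":0,"wz":0,"x":1,"y":0,"z":10,"gripper":255},{"wx":0,"wy":0,"wz":0,"x":1,"y":0,"z":30,"gripper":255},{"wx":0,"wy":0,"wz":0,"x":1,"y":0,"z":45,"gripper":255},{"wx":0,"wy":0,"wz":0,"x":1,"y":0,"z":55,"gripper":255},{"wx":0,"wy":0,"wz":0,"x":1,"y":0,"z":58,"gripper":255},{"wx":0,"wy":0,"wz":0,"x":1,"y":0,"z":61,"gripper":255}]' >/dev/null; M &&
python3 -m creep '[{"wx":0,"wy":0,"wz":0,"x":0,"y":0,"z":3,"gripper":255},{"wx":0,"wy":0,"wz":0,"x":0,"y":0,"z":6,"gripper":255},{"wx":0,"wy":0,"wz":0,"x":0,"y":0,"z":9,"gripper":255},{"wx":0,"wy":0,"wz":0,"x":0,"y":0,"z":12,"gripper":255}]' >/dev/null && M &&
python3 -m creep '[{"wx":0,"wy":0,"wz":0,"x":0,"y":0,"z":8,"gripper":255},{"wx":0,"wy":0,"wz":0,"x":0,"y":0,"z":18,"gripper":255},{"wx":0,"wy":0,"wz":0,"x":0,"y":0,"z":28,"gripper":255},{"wx":0,"wy":0,"wz":0,"x":0,"y":0,"z":38,"gripper":255},{"wx":0,"wy":0,"wz":0,"x":0,"y":0,"z":46,"gripper":255},{"wx":0,"wy":0,"wz":0,"x":0,"y":0,"z":52,"gripper":255},{"wx":0,"wy":0,"wz":0,"x":0,"y":0,"z":55,"gripper":255},{"wx":0,"wy":0,"wz":0,"x":0,"y":0,"z":56,"gripper":255},{"wx":0,"wy":0,"wz":0,"x":0,"y":0,"z":56,"gripper":255}]' >/dev/null && M &&
python3 -m creep '[{"wx":0,"wy":0,"wz":0,"x":0,"y":0,"z":0.5,"gripper":255},{"wx":0,"wy":0,"wz":0,"x":0,"y":0,"z":1,"gripper":255},{"wx":0,"wy":0,"wz":0,"x":0,"y":0,"z":1,"gripper":255}]' >/dev/null && M &&
python3 -m creep '[{"wx":0,"wy":0,"wz":0,"x":0,"y":0,"z":0.5,"gripper":255},{"wx":0,"wy":0,"wz":0,"x":0,"y":0,"z":1,"gripper":255},{"wx":0,"wy":0,"wz":0,"x":0,"y":0,"z":1,"gripper":255}]' >/dev/null && M &&
python3 -m creep '[{"wx":0,"wy":0,"wz":0,"x":0,"y":0,"z":0.5,"gripper":255},{"wx":0,"wy":0,"wz":0,"x":0,"y":0,"z":1,"gripper":255},{"wx":0,"wy":0,"wz":0,"x":0,"y":0,"z":1,"gripper":255}]' >/dev/null && M &&
python3 -m creep '[{"wx":0,"wy":0,"wz":0,"x":0,"y":0,"z":0.5,"gripper":255},{"wx":0,"wy":0,"wz":0,"x":0,"y":0,"z":1,"gripper":255},{"wx":0,"wy":0,"wz":0,"x":0,"y":0,"z":1,"gripper":255}]' >/dev/null && M
```

```text
[528.8  21.1 170.1] [ 0.7  0.  -2. ]
[528.8  21.2 158. ] [-0.5  0.2 -0.9]
[528.9  21.2 102.2] [-0.5  0.5 -0.8]
[528.8  21.2 101.2] [-0.5 -0.  -1.1]
[528.7  21.2 100.1] [-0.2  0.9 -0.9]
[528.7  21.2  99. ] [-0.6  0.  -1.3]
[528.8  21.2  98.6] [-2.5 -0.1  7.8]
```

The lifter is seated at the same height as at pickup. I release it and rise.

```bash
python3 -m creep '[{"wx":0,"wy":0,"wz":0,"x":0,"y":0,"z":-0.4,"gripper":230},{"wx":0,"wy":0,"wz":0,"x":0,"y":0,"z":-0.4,"gripper":150},{"wx":0,"wy":0,"wz":0,"x":0,"y":0,"z":-0.4,"gripper":60},{"wx":0,"wy":0,"wz":0,"x":0,"y":0,"z":-0.4,"gripper":0},{"wx":0,"wy":0,"wz":0,"x":0,"y":0,"z":-0.4,"gripper":0},{"wx":0,"wy":0,"wz":0,"x":0,"y":0,"z":-0.4,"gripper":0},{"wx":0,"wy":0,"wz":0,"x":0,"y":0,"z":-0.4,"gripper":0},{"wx":0,"wy":0,"wz":0,"x":0,"y":0,"z":-0.4,"gripper":0},{"wx":0,"wy":0,"wz":0,"x":0,"y":0,"z":-0.4,"gripper":0},{"wx":0,"wy":0,"wz":0,"x":0,"y":0,"z":-0.4,"gripper":0}]'
python3 -m creep '[{"wx":0,"wy":0,"wz":0,"x":0,"y":0,"z":-10,"gripper":0},{"wx":0,"wy":0,"wz":0,"x":0,"y":0,"z":-30,"gripper":0},{"wx":0,"wy":0,"wz":0,"x":0,"y":0,"z":-60,"gripper":0},{"wx":0,"wy":0,"wz":0,"x":0,"y":0,"z":-100,"gripper":0},{"wx":0,"wy":0,"wz":0,"x":0,"y":0,"z":-130,"gripper":0},{"wx":0,"wy":0,"wz":0,"x":-40,"y":-40,"z":-140,"gripper":0},{"wx":0,"wy":0,"wz":0,"x":-80,"y":-80,"z":-140,"gripper":0},{"wx":0,"wy":0,"wz":0,"x":-120,"y":-120,"z":-140,"gripper":0},{"wx":0,"wy":0,"wz":0,"x":-120,"y":-120,"z":-140,"gripper":0},{"wx":0,"wy":0,"wz":0,"x":-120,"y":-120,"z":-140,"gripper":0},{"wx":0,"wy":0,"wz":0,"x":-120,"y":-120,"z":-140,"gripper":0}]'
python3 - <<'E'
from h import *
import m
for n in('top','scene'): grab(n)
m.run()
s=load('scene');save('s5',cv2.resize(s['pixels'][90:290,130:370],None,fx=3,fy=3,interpolation=cv2.INTER_CUBIC))
E
```

```text
clock: 32.6
tcp_pos: [528.7, 21.2, 98.5]
ee_rot: [-180.0, 0.0, 96.5]
ft_force: [0.6, 0.1, 0.2]
grip_width: 0.998
gripper_force: 0.0
clock: 33.7
tcp_pos: [423.2, -111.8, 239.2]
ee_rot: [179.9, 0.0, 96.4]
ft_force: [-0.0, 0.1, 1.2]
grip_width: 1.004
gripper_force: 0.0
== top
handletop 147 mean [529.3  21.6 146.8] rect [529.5  21.7] [20.  33.9] 5.4 pca 96.6 z5/95 [144.2 146.9 149.6]
handletop red 58 mean [535.4  21.3 147.5] rect [535.2  21.6] [ 8.5 31.4] 5.4 pca 97.0 z5/95 [144.7 147.7 149.8]
shoulder red 101 mean [551.4  22.4  87.5] rect [551.3  22.2] [11.9 47.7] 6.3 pca 96.9 z5/95 [85.2 87.5 90. ]
standplate 853 mean [527.1  20.4  83.8] rect [528.4  20.7] [79.7 69.9] 6.4 pca 5.9 z5/95 [79.1 83.4 88.9]
bar 0
stop 255 mean [436.  240.3  96.9] rect [435.8 241.5] [144.1   8.9] 88.6 pca 89.5 z5/95 [ 85.5  97.6 100.6]
rails 497 mean [530.9 241.7  91.5] rect [514.6 240.6] [144.7 142.7] 89.3 pca 91.0 z5/95 [85.8 91.9 95.2]
ster 5391 mean [478.8 241.3  82.2] rect [504.4 240.7] [149.6 270.6] 89.6 pca 0.3 z5/95 [76.8 80.3 95.7]
trivet 975 mean [ 611.8 -274.9   23.4] rect [ 590.5 -272.3] [177.5 1
[... 829 characters left out ...]
5] rect [436.2 241.1] [141.6  16.2] 89.9 pca 89.5 z5/95 [ 85.   96.1 100.6]
rails 461 mean [536.  236.8  92.8] rect [516.2 239.9] [145.3 147.2] 89.5 pca 91.1 z5/95 [87.9 93.2 96.1]
ster 4654 mean [495.9 240.9  83.3] rect [504. 241.] [151.1 273.1] 89.2 pca 179.4 z5/95 [75.7 81.5 96.3]
trivet 2070 mean [ 577.1 -271.5   24.1] rect [ 559.6 -270.9] [178.5 193.1] 89.7 pca 3.4 z5/95 [16.3 25.1 28.5]
vial 447 mean [707.2 -46.7  56.9] rect [702.  -47.7] [39.9 35.4] 78.7 pca 91.2 z5/95 [24.6 57.8 86.7]
jar 547 mean [690.9  50.5  50.1] rect [685.8  50.6] [45.5 44.5] 32.5 pca 70.5 z5/95 [23.3 58.7 63.3]
bowl 448 mean [373.7  55.9  26.8] rect [383.7  54.2] [82.6 80.9] 61.2 pca 52.8 z5/95 [16.3 27.3 36.6]
```

View pics/s5.png

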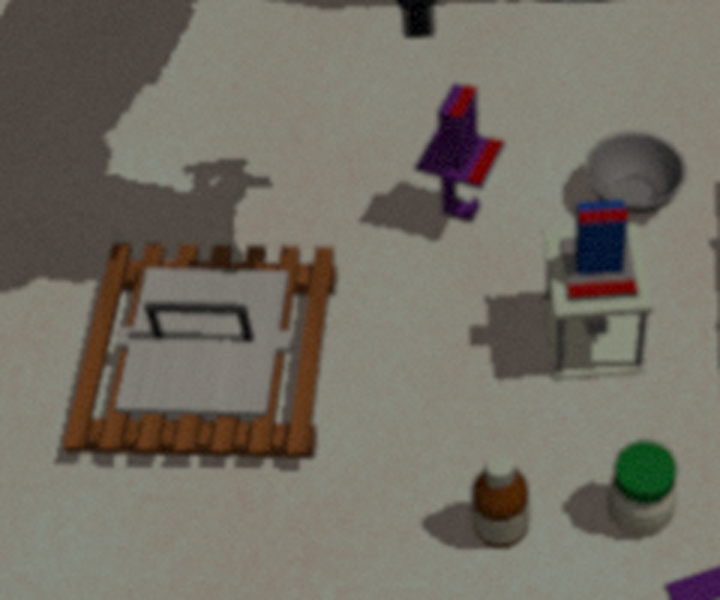

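The lid is flat in the middle of the trivet and the lifter is seated upright, about 1 mm from where it started. The bystanders have not moved and the gripper is clear.

```bash
python3 -c "
from station import bot
print(bot.sign_off())"
```

```text
the job is handed in; nothing more can be done
None
```

I handed the job in at about 34 s: the lid lies flat in the middle of the trivet, the lifter is seated upright in its stand, and the vial, jar and bowl have not moved. No verdict was returned.

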